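# Chock the square jar and unscrew its cap

### The job

Brace the square jar by laying the wooden chock bar flat on the tray floor in the gap between the jar and the tray wall, lengthwise along that wall, and let go of it. Then unscrew the jar's tight cap (counter-clockwise from above), stop turning once the thread lets go, without lifting the jar, and lift the cap straight up. Finish while still holding the cap level in the gripper, clear of the jar and just above its mouth (a few centimetres); leave everything else on the bench where it is.

Things in the scene. Friction and masses are not known exactly. Their poses are not given: they have to be found in the camera images.
- tray: plywood brace tray, fixed to the bench, 125 (x) x 136 (y) x 26 mm high. Origin at the centre of its underside, axes along its sides. Walls 6 mm thick, floor 6 mm thick, so the inside is 113 x 124 mm and 20 mm deep. The square jar stands against (within 1 mm of) its +x wall; the gap for the bar, about 48 mm wide, is at its -x wall (the open side)
- bar_grip (a point): wooden chock bar: 44 mm wide (x), 110 mm long (y), 22 mm thick, lower edges relieved by 3.5 mm over 6 mm, with an upright grip block in the middle, 16 mm (x) by 34 mm (y), reaching 54 mm above the bar's underside. This point is on the grip block's axis, 43 mm above the underside; y along the bar, z up. The grip is best pinched from above along the bar's length (34 mm). Bar lies loose on the bench at the start; about 0.2 kg
- jar_c (a point): square white jar, loose in the tray: body 64 x 64 mm, 48 mm tall, above it a round neck of 40 mm diameter; mouth 80 mm above the jar's underside. This point is the centre of the body, 24 mm above the underside; z up, axes along the sides. About 0.55 kg; it turns with the cap until the bar is laid, and with the bar still gives about 2 to 8 degrees before it is braced
- jar_mouth (a point): centre of the jar's mouth, 80 mm above the jar's underside; same axes as the jar
- cap_c (a point): black round screw cap on the square jar: 58 mm diameter, 24 mm tall, 45 g; this point is its centre, half-way up (74 mm above the jar's underside when tight). Unscrews counter-clockwise from above: after about 52 degrees relative to the jar it has risen 2.5 mm and the thread lets go; past about 95 degrees, unlifted, it meets the next thread segment: 60 to 85 degrees is right
- cap_mark (a point): a point on the cap's outside, 29 mm from its axis along its own x axis, half-way up; when tight it lies on the jar's +x axis. A stiff sealing ring on the mouth makes the cap tight (about 0.5 to 0.9 N m to turn it)
- screwdriver: bystander, leave alone: a black-handled screwdriver, 190 mm long, lying between the task's things. Origin under its middle
- roundjar: bystander, leave alone: a closed ROUND jar, 56 mm across and 80 mm tall; not the jar of this job. Origin under its middle
- tape: bystander, leave alone: a steel-cased tape measure, about 90 x 36 x 66 mm. Origin under its middle
- level: bystander, leave alone: a small yellow spirit level, 230 x 24 x 45 mm. Origin under its middle
- cup: bystander, leave alone: an open aluminium cup, 72 mm across, 85 mm tall. Origin under its middle
- wrench: bystander, leave alone: a steel wrench, 170 mm long, lying flat. Origin under its middle
- square: bystander, leave alone: a try square, blade 160 mm, lying flat. Origin under its middle
Mind the look-alikes: they are no part of the job. Leave any pink look-alike of the part that bears cap_c alone.

How it is judged:
By the outcome, as a careful person would: the job done as asked, in the order asked, and still so for the second after the job is handed in, while the arm keeps its last pose, push and grip.
It also fails if it takes over 61 s, if anything falls off the work surface, if the arm or the gripper's body presses on something with over 40 N, if the wrist force passes 120 N, or if a joint passes its speed limit or range.

### The arm

A 7-joint arm with a two-finger parallel gripper is mounted at the origin on the work surface. World frame = base frame: x ahead of the robot, y to its left, z up, the work surface at z = 0. Lengths are in mm, angles in rad, forces in N, time in s.
With the tool pointing down it reaches from about 400 to 875 mm from the base axis. Payload 4.4 kg.
Tool frame: the origin (TCP) lies at the very end of the fingers, on their centre line; the grasp point (between the pads) lies 19 mm behind it; z points along the fingers, y is the line along which they close (so a half turn about z gives the same grasp; the last joint's range is limited). The gripper opens to 85 mm and grips with 20 to 120 N. Pads are 22 mm wide; open, the fingers measure 114 mm over their backs; the gripper's body (76 mm by 85 mm) begins 54 mm behind the grasp point. The pads swing forward as they close: fully open they stand 13 mm farther back than shut.
Start: joints at [-1.351, 0.628, 0.038, 1.517, -0.027, 0.996, -0.02], TCP at [183.227, 623.655, 231.313] pointing down, gripper open.
Joint ranges: [-3.06, 3.06], [-0.37, 2.12], [-1.25, 1.32], [0.18, 2.47], [-1.1, 4.24], [0.23, 1.98], [-2.94, 2.94]. Speed limits (rad/s): [2.57, 2.57, 3.14, 3.14, 3.14, 3.14, 3.14].

### API

Orientations are given as [roll, pitch, yaw] about the fixed x, y, z axes, in that order (R = Rz(yaw) Ry(pitch) Rx(roll)).
In Python, from cell import monitor, viewer, workorder gives the robot as it stands.
- The arm moves only by the tool arm_command, never from a script. Its argument "series" is one flat list of numbers, 5 for each row, row after row: the opening in per cent of the stroke, from 0 (shut) to 100 (fully open), then the shift along the tool's x, y, z in cm, then the turn about the tool's z in degrees. In form: [claw, x, y, z, roll, claw, x, y, z, roll, ...]. A call has exactly 5 rows; each row is the pose to reach, as a shift and turn from the pose commanded when the call began, along the tool's axes at that moment; what a row does not reach only later rows make up. A row lasts 1/12 s, in which the tool goes at most 41.7 mm and 7.16 degrees, less where a joint would pass 70% of its speed; a pose out of reach is approached as far as the arm can. A call with a gripper value outside its range is refused whole. The fingers move at their own pace and stop on an object; the grip force is fixed at half the most. Time passes only in rows, so rows that repeat a pose let the fingers close, or fill a call up. It gives the time, the measured TCP pose, the force, the opening and the grip force at its end, in the units of the state.
- monitor.read_state(): the state, without advancing time (a new reading comes with each control period).
- viewer.get_image(name): name is "scene" or "side" or "wrist"; returns (picture, depth): 480x640x3 uint8, red, green, blue; 480x640 float32, mm along the optical axis (not along the pixel's ray), 0 where there is no reading.
- viewer.camera_model(name): a dict with "mtx" (3x3 intrinsics, pixels), "R" (3x3) and "t" (3): a world point X has camera coordinates R X + t. Camera axes: x right, y down, z forward; pixel columns grow to the right and rows downward; lengths in mm; the calibration is good to about 2 mm. A picture is of the moment at which its call begins: read the wrist's pose just before it. camera_model takes no time and is no camera call; for the wrist camera it gives the pose at the moment of the call.
- workorder.finish_job(): hands the job in; it is judged then, once.
The state is a dict: "clock": time; "qpos": joint angles; "qd": joint speeds; "tau": joint torques, N m; "eef_pos": TCP position; "tool_rot": TCP orientation; "force": force on the tool from outside, world axes, zero at the start; "torque": the same for the moment, N m; "width": finger opening in mm; "gripper_force": force on a finger pad.
Only numpy, scipy, OpenCV 4.12 (cv2) and the standard library are available. Lean on these libraries where they do the work, as an engineer would, in place of code of your own. Each camera call takes 0.05 s, during which the arm holds its last target. There are 200 camera calls.

## Working session

There is one attempt and no reset: what is moved stays moved. The work goes in short steps, Python scripts to look and compute and a tool call to move; the robot and the scene stay as the last step left them, time stands still between calls to the robot, and variables do not carry over. Pictures are saved under pics/ and viewed, at most 10 in all, crops included, and the job is handed in when it is done.

Besides the shell and the picture viewer there is one more tool, called after "Emit:" by a JSON object that holds its "fn" and its "kwargs". arm_command: Moves the arm, as the interface text tells. Its arguments: {"type":"object","properties":{"series":{"type":"array","items":{"type":"number"}}},"required":["series"]}

```bash
ls; mkdir -p pics; python3 - <<'E'
from cell import monitor, viewer
import cv2,numpy as np
s=monitor.read_state();print({k:np.round(v,3) for k,v in s.items()})
ims=[]
for n in("scene","side"):
    p,d=viewer.get_image(n);np.savez(f'/tmp/{n}.npz',p=p,d=d,**viewer.camera_model(n))
    cv2.imwrite(f"pics/{n}1.png",p[...,::-1])
    m=viewer.camera_model(n);print(n,np.round(m['mtx'],1).tolist(),np.round(-m['R'].T@m['t']),np.round(m['R'],2).tolist())
E
```

```text
pics
{'clock': np.float64(0.0), 'qpos': array([-1.351,  0.629,  0.038,  1.518, -0.027,  0.996, -0.02 ]), 'qd': array([ 0.   , -0.002, -0.001, -0.   , -0.   , -0.001,  0.003]), 'tau': array([-1.0000e-03, -5.6339e+01,  1.2260e+00, -1.9345e+01,  1.1000e-02,
        1.0000e-02, -0.0000e+00]), 'eef_pos': array([183.051, 623.041, 230.392]), 'tool_rot': array([-3.14 ,  0.   ,  2.856]), 'force': array([ 0.358, -0.076, -0.22 ]), 'torque': array([-0.061, -0.009, -0.025]), 'gripper_force': np.float64(0.0), 'width': np.float64(85.579)}
scene [[556.0, 0.0, 318.7], [0.0, 556.0, 228.8], [0.0, 0.0, 1.0]] [1357. -581.  749.] [[0.56, 0.83, 0.02], [0.46, -0.3, -0.84], [-0.69, 0.48, -0.55]]
side [[445.3, 0.0, 326.7], [0.0, 445.3, 235.6], [0.0, 0.0, 1.0]] [  98. -426.  739.] [[0.7, -0.72, 0.01], [-0.53, -0.52, -0.67], [0.48, 0.46, -0.74]]
```

View pics/scene1.png

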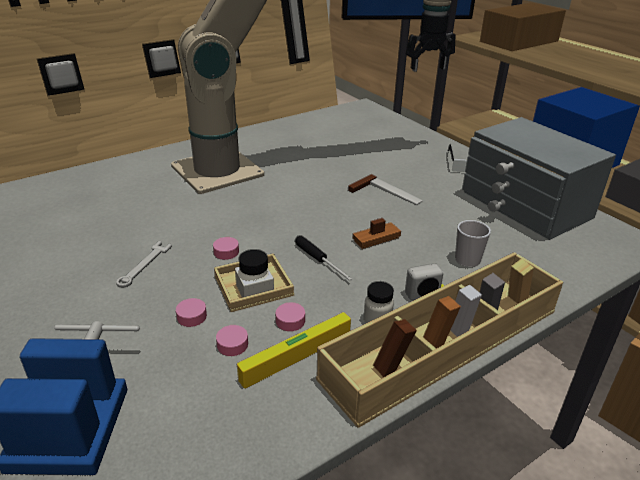

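View pics/side1.png

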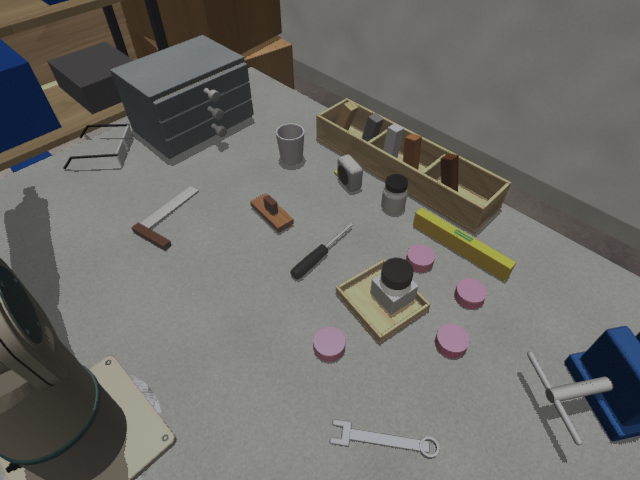

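The scene shows these cap candidates:
- Black cap on the square jar in the tray, scene (254,262) / side (397,274). This is the one I want.
- Black cap on the round jar, scene (379,291), not it.
- Pink discs at (226,247), (191,312), (232,340) and (290,317), not it.

For the bar:
- Orange-brown bar with an upright block, scene (377,234) / side (271,210). This is the one I want.
- Blocks in the box at (395,348) and (440,322), and the try-square handle at (362,183), are not it.

```bash
cat > h.py <<'E'
import numpy as np,cv2
def cloud(d,m):
    v,u=np.mgrid[0:480,0:640]; K=np.array(m['mtx'])
    c=np.stack([(u-K[0,2])/K[0,0]*d,(v-K[1,2])/K[1,1]*d,d],-1)
    return (c-np.array(m['t']))@np.array(m['R'])   # world, HxWx3
def rect(P):
    (c,s,a)=cv2.minAreaRect(P[:,:2].astype(np.float32)); return np.round(c,1),np.round(s,1),round(a,1)
E
python3 - <<'E'
from h import *
for n,boxes in (("scene",dict(tray=(205,300,240,312),bar=(345,408,210,252))),("side",dict(tray=(330,436,250,345),bar=(240,300,185,235)))):
    f=np.load(f'/tmp/{n}.npz');X=cloud(f['d'],f);ok=f['d']>0
    hsv=cv2.cvtColor(f['p'],cv2.COLOR_RGB2HSV)
    for k,(a,b,c,e) in boxes.items():
        P=X[c:e,a:b].reshape(-1,3);H=hsv[c:e,a:b].reshape(-1,3);o=ok[c:e,a:b].ravel()
        for lo,hi in ((-4,4),(19,30),(48,60),(86,98)):
            sel=o&(P[:,2]>lo)&(P[:,2]<hi)
            if lo<0: print(n,k,'bench z',np.median(P[sel,2]) if sel.any() else None);continue
            if k=='bar':sel&=(H[:,1]>100)
            if lo<80 and k=='tray' : sel&=(H[:,1]>50)
            if sel.sum()>10:print(n,k,lo,sel.sum(),rect(P[sel]),np.median(P[sel],0).round(1))
a=cv2.imread('pics/scene1.png')[205:320,200:420];cv2.imwrite('pics/crop1.png',cv2.resize(a,None,fx=3.5,fy=3.5,interpolation=2))
E
```

```text
scene tray bench z 0.8630900083309079
scene tray 19 1141 (array([ 511.7, -159. ]), array([189.3, 255.6]), 59.2) [ 548.  -166.3   24.7]
scene tray 86 460 (array([ 547. , -174.7]), array([57. , 60.2]), 69.5) [ 551.3 -177.4   92.6]
scene bar bench z 1.0665183229464634
scene bar 19 434 (array([531.8, 162.3]), array([112.2,  47.5]), 84.3) [537.3 150.9  22.9]
scene bar 48 69 (array([532.3, 162.9]), array([31.9, 16.5]), 81.0) [534.  160.9  53.7]
side tray bench z 1.4590011726794678
side tray 19 1117 (array([ 570.7, -176.9]), array([135.3, 221.2]), 79.6) [ 550.1 -170.1   25.6]
side tray 86 688 (array([ 546.6, -176.4]), array([58.4, 56.4]), 32.1) [ 544.4 -177.6   93.5]
side bar bench z 1.278377532676745
side bar 19 464 (array([529.3, 161.6]), array([110.2,  44.1]), 84.4) [522.9 144.6  23.3]
side bar 48 61 (array([529.1, 163.5]), array([33. , 13.5]), 84.8) [528.9 163.6  55.1]
```

View pics/crop1.png

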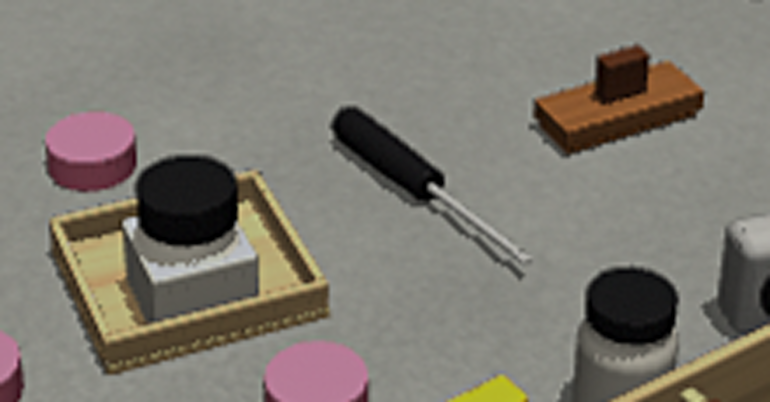

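The crop confirms the black-capped square jar in the tray and the bar with its grip block. The pink lids stand separately and spoiled the tray mask, so I'll filter by hue.

```bash
python3 - <<'E'
from h import *
for n,(a,b,c,e) in (("scene",(205,300,240,312)),("side",(330,436,250,345))):
    f=np.load(f'/tmp/{n}.npz');X=cloud(f['d'],f)
    hsv=cv2.cvtColor(f['p'],cv2.COLOR_RGB2HSV)
    m=np.zeros((480,640),np.uint8);z=X[...,2];h=hsv[...,0]
    m[c:e,a:b]=((h>12)&(h<32)&(hsv[...,1]>60)&(z>22)&(z<29)&(f['d']>0))[c:e,a:b]
    k,l,st,_=cv2.connectedComponentsWithStats(m,connectivity=8);P=X[(m>0)]
    P=P[np.hypot(P[:,0]-550,P[:,1]+170)<115]
    r=rect(P);print(n,len(P),r)
    # jar body top z~54 white
    w=np.zeros_like(m);w[c:e,a:b]=((hsv[...,1]<50)&(z>50)&(z<57)&(f['d']>0))[c:e,a:b]
    Q=X[w>0];print('jar top',len(Q),rect(Q),Q.mean(0).round(1))
    for ang in (r[2],):
        t=np.radians(ang);R=np.array([[np.cos(t),np.sin(t)],[-np.sin(t),np.cos(t)]])
        cap=np.array([546.8,-175.5]);print('cap in rect frame',(R@(cap-r[0])).round(1))
E
```

```text
scene 485 (array([ 524.8, -166.9]), array([135.9, 130.9]), 79.6)
jar top 242 (array([ 550.2, -176.1]), array([63.7, 65.6]), 78.4) [ 563.3 -184.9   54. ]
cap in rect frame [ -4.5 -23.2]
side 404 (array([ 522.7, -168.7]), array([133.8, 123.9]), 79.4)
jar top 305 (array([ 546.1, -176.6]), array([63.9, 64. ]), 78.3) [ 532.1 -185.5   54.6]
cap in rect frame [ -2.3 -24.9]
```

```bash
cat >> h.py <<'E'
def moves(targets,start=None):
    """print tool-frame shift (cm) and roll (deg) for successive world targets (x,y,z,yaw deg), tool down"""
    if start is None:
        from cell import monitor
        s=monitor.read_state();start=[*s['eef_pos'],np.degrees(s['tool_rot'][2])]
        print('t',round(s['clock'],2),'at',np.round(start,1),'w',round(s['width'],1),'F',np.round(s['force'],1),'q',np.round(s['qpos'],2))
    for T in targets:
        y=np.radians(start[3]);d=np.subtract(T[:3],start[:3])
        print([round(v,2) for v in ((d[0]*np.cos(y)+d[1]*np.sin(y))/10,(d[0]*np.sin(y)-d[1]*np.cos(y))/10,-d[2]/10)],'roll',round((start[3]-T[3]+180)%360-180,1));start=T
E
python3 -c "
from h import *
a=np.array([183.2,623.7,231.3,163.6]);b=np.array([530.5,162.5,190,174.4])
moves([a+(b-a)*k/3 for k in(1,2,3)],a)"
```

```text
[np.float64(-15.45), np.float64(-11.48), np.float64(1.38)] roll -3.6
[np.float64(-14.69), np.float64(-12.43), np.float64(1.38)] roll -3.6
[np.float64(-13.89), np.float64(-13.32), np.float64(1.38)] roll -3.6
```

Emit:
{"fn": "arm_command", "kwargs": {"series": [100, -15.45, -11.48, 1.38, -3.6, 100, -15.45, -11.48, 1.38, -3.6, 100, -15.45, -11.48, 1.38, -3.6, 100, -15.45, -11.48, 1.38, -3.6, 100, -15.45, -11.48, 1.38, -3.6]}}

```text
clock: 0.52
eef_pos: [301.9, 465.2, 216.9]
tool_rot: [-3.138, 0.002, 2.915]
force: [-0.1, -0.2, 0.6]
width: 85.0
gripper_force: 0.0
```

Emit:
{"fn": "arm_command", "kwargs": {"series": [100, -14.7, -12.4, 1.4, -3.6, 100, -14.7, -12.4, 1.4, -3.6, 100, -14.7, -12.4, 1.4, -3.6, 100, -14.7, -12.4, 1.4, -3.6, 100, -14.7, -12.4, 1.4, -3.6]}}

```text
clock: 0.93
eef_pos: [417.4, 311.7, 203.1]
tool_rot: [-3.139, 0.001, 2.977]
force: [-0.0, -0.9, 0.6]
width: 85.7
gripper_force: 0.0
```

Emit:
{"fn": "arm_command", "kwargs": {"series": [100, -13.9, -13.3, 1.4, -3.6, 100, -13.9, -13.3, 1.4, -3.6, 100, -13.9, -13.3, 1.4, -3.6, 100, -13.9, -13.3, 1.4, -3.6, 100, -13.9, -13.3, 1.4, -3.6]}}

```text
clock: 1.35
eef_pos: [533.3, 158.0, 189.0]
tool_rot: [-3.139, 0.001, 3.04]
force: [-0.7, 0.1, -0.0]
width: 85.5
gripper_force: 0.0
```

```bash
cat > look.py <<'E'
from h import *
from cell import monitor,viewer
import sys
n=sys.argv[1];m=viewer.camera_model('wrist');p,d=viewer.get_image('wrist')
cv2.imwrite(f'pics/{n}.png',p[...,::-1]);np.savez(f'/tmp/{n}.npz',p=p,d=d,**m)
X=cloud(d,m);hsv=cv2.cvtColor(p,cv2.COLOR_RGB2HSV)
E
python3 - w1 <<'E'
exec(open('look.py').read())
moves([(530.5,162.5,32,174.4)])
print(np.round(-m['R'].T@m['t']),np.round(m['R'],2).tolist())
b=(hsv[...,1]>100)&((hsv[...,0]<14)|(hsv[...,0]>170))&(d>0)
z=X[...,2]
for lo,hi in((18,28),(48,60)):
    s=b&(z>lo)&(z<hi)&(np.hypot(X[...,0]-530,X[...,1]-162)<90)
    print(s.sum(),rect(X[s]) if s.any() else '',np.median(z[s]))
E
```

```text
t 1.4 at [536.1 153.2 188.8 173.8] w 85.5 F [ 4.1 -3.4  0.1] q [-0.33  0.55 -0.01  1.83  0.02  0.77  1.12]
[np.float64(0.66), np.float64(0.86), np.float64(15.68)] roll -0.6
[451. 168. 331.] [[0.1, 0.99, -0.0], [0.94, -0.1, 0.32], [0.32, -0.03, -0.95]]
1490 (array([530.4, 163.3]), array([106.7,  42.7]), 84.3) 21.22162125909714
997 (array([529.6, 165. ]), array([32.9, 15.8]), 84.1) 53.08583466309796
```

View pics/w1.png

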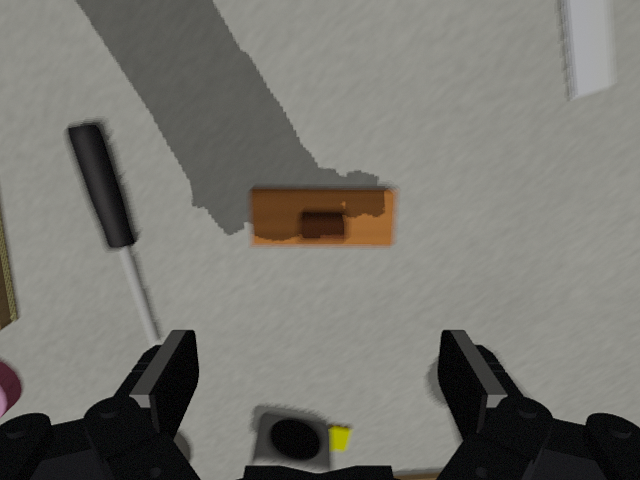

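The wrist view shows the bar at (322,216) with its grip block at (322,224). Wrist depth agrees with the first fix: (530,163.5), long axis at 84.2°. Next I descend and grip.

Emit:
{"fn": "arm_command", "kwargs": {"series": [100, 0.06, 0.11, 4.0, 0, 100, 0.06, 0.11, 8.0, 0, 100, 0.06, 0.11, 12.0, 0, 100, 0.06, 0.11, 14.5, 0, 100, 0.06, 0.11, 15.9, 0]}}

```text
clock: 1.82
eef_pos: [527.8, 163.7, 26.8]
tool_rot: [-3.139, -0.006, 3.044]
force: [-0.8, -0.3, 0.4]
width: 85.4
gripper_force: 0.0
```

Emit:
{"fn": "arm_command", "kwargs": {"series": [100, 0, 0, 0, 0, 30, 0, 0, 0, 0, 20, 0, 0, 0, 0, 20, 0, 0, 0, 0, 20, 0, 0, 0, 0]}}

```text
clock: 2.23
eef_pos: [531.5, 164.6, 31.9]
tool_rot: [3.14, 0.002, 3.044]
force: [-0.2, 0.2, 0.2]
width: 39.1
gripper_force: 0.0
```

Emit:
{"fn": "arm_command", "kwargs": {"series": [20, 0, 0, 0, 0, 20, 0, 0, 0, 0, 20, 0, 0, 0, 0, 20, 0, 0, 0, 0, 20, 0, 0, 0, 0]}}

```text
clock: 2.65
eef_pos: [531.7, 164.6, 32.1]
tool_rot: [3.14, 0.003, 3.044]
force: [-0.4, -0.0, 6.5]
width: 32.6
gripper_force: 61.0
```

Emit:
{"fn": "arm_command", "kwargs": {"series": [20, 0, 0, -1, 0, 20, 0, 0, -3, 0, 20, 0, 0, -6, 0, 20, 0, 0, -9, 0, 20, 0, 0, -12, 0]}}

```text
clock: 3.07
eef_pos: [529.9, 163.9, 152.3]
tool_rot: [-3.141, -0.001, 3.044]
force: [0.5, -0.1, -2.9]
width: 32.9
gripper_force: 59.9
```

Emit:
{"fn": "arm_command", "kwargs": {"series": [20, 0.1, -2, 0, 0.5, 20, 0.2, -5, 0, 1, 20, 0.4, -8, 0, 1.5, 20, 0.5, -11.5, 0, 2, 20, 0.6, -14.6, 0, 2.4]}}

```text
clock: 3.48
eef_pos: [509.5, 17.6, 151.3]
tool_rot: [-3.141, 0.0, 3.002]
force: [-0.1, -0.7, -2.2]
width: 32.9
gripper_force: 60.0
```

Emit:
{"fn": "arm_command", "kwargs": {"series": [20, 0.1, -4, 0, 0.5, 20, 0.2, -8, 0, 1, 20, 0.4, -11.5, 0, 1.5, 20, 0.6, -13.5, 0, 2.4, 20, 0.6, -14.6, 0, 2.4]}}

```text
clock: 3.9
eef_pos: [482.5, -128.2, 151.1]
tool_rot: [-3.14, -0.001, 2.955]
force: [-0.6, -0.3, -2.6]
width: 32.8
gripper_force: 60.1
```

Emit:
{"fn": "arm_command", "kwargs": {"series": [20, 0, 0, 0, 0, 20, 0, 0, 0, 0, 20, 0, 0, 0, 0, 20, 0, 0, 0, 0, 20, 0, 0, 0, 0]}}

```text
clock: 4.32
eef_pos: [484.6, -122.4, 150.5]
tool_rot: [3.141, -0.0, 2.964]
force: [-0.1, 0.1, -2.8]
width: 32.8
gripper_force: 60.1
```

```bash
python3 - w2 <<'E'
exec(open('look.py').read())
moves([(491.5,-162.1,140,169.5)])
z=X[...,2];h,s_=hsv[...,0],hsv[...,1]
near=np.hypot(X[...,0]-523,X[...,1]+168)<110
def show(n,k): print(n,k.sum(),rect(X[k]) if k.sum()>20 else '',np.median(X[k],0).round(1) if k.any() else '')
show('rim',near&(h>12)&(h<32)&(s_>60)&(z>22)&(z<29)&(d>0))
show('jartop',near&(s_<50)&(hsv[...,2]>90)&(z>50)&(z<57)&(d>0))
show('captop',near&(hsv[...,2]<80)&(z>88)&(z<97)&(d>0))
zz=d[(h<12)&(s_>100)];print('bar-ish',len(zz))
E
```

```text
t 4.37 at [ 484.5 -122.8  150.5  169.8] w 32.9 F [-0.3  0.7 -0.8] q [ 0.22  0.54 -0.03  2.01  0.03  0.6   1.55]
[np.float64(-1.38), np.float64(-3.75), np.float64(1.05)] roll 0.3
rim 3148 (array([ 523.6, -165.1]), array([135.6, 124.3]), 79.5) [ 471.7 -178.2   24.7]
jartop 84 (array([ 577.3, -150.2]), array([ 4.7, 10.3]), 78.4) [ 577.5 -150.1   52.9]
captop 1342 (array([ 551.8, -176.6]), array([57. , 39.2]), 63.3) [ 553.3 -158.7   91.5]
bar-ish 6411
```

View pics/w2.png

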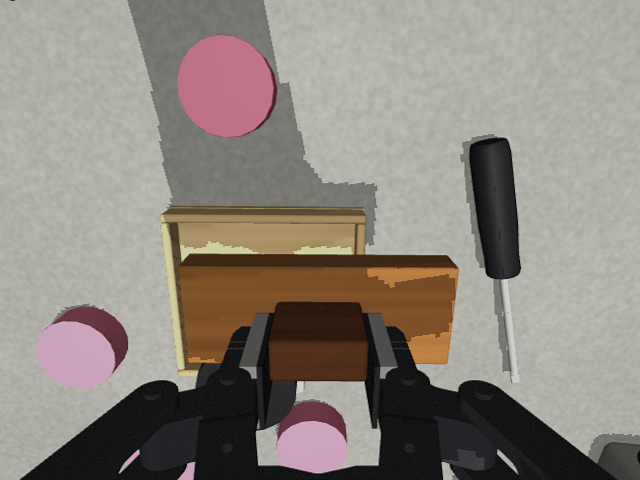

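```bash
python3 - <<'E'
from h import *
f=np.load('/tmp/w2.npz');X=cloud(f['d'],f);hsv=cv2.cvtColor(f['p'],cv2.COLOR_RGB2HSV)
z=X[...,2];k=(hsv[...,0]<16)&(hsv[...,1]>110)&(f['d']>0)&(np.hypot(X[...,0]-484,X[...,1]+122)<80)
t=k&(z>134)&(z<147)
print(rect(X[t]),np.median(z[t]),np.percentile(z[k],[2,50,98]).round(1))
c,s,a=rect(X[t])
g=k&(z>166)&(z<180);print('grip',g.sum(),rect(X[g]) if g.sum()>20 else '')
b=np.radians(79.5);ex=np.array([np.sin(b),-np.cos(b)]);ey=np.array([np.cos(b),np.sin(b)])
goal=np.array([523.6,-166.0])-32.5*ex;d=goal-c;print('goal',goal,'shift world',d)
y=np.radians(169.8);print('tool x,y',d@[np.cos(y),np.sin(y)],d@[np.sin(y),-np.cos(y)])
E
```

```text
(array([ 482.9, -120.9]), array([110.3,  45. ]), 79.7) 139.59928277171258 [128.4 139.8 172.2]
grip 4677 (array([ 483.5, -120.8]), array([60.1, 19.1]), 82.3)
goal [ 491.6442155  -160.07734542] shift world [  8.7442155  -39.17734542]
tool x,y -15.543728534720001 -37.009704163884635
```

The view shows the held bar at (320,310), parallel to the tray rim at (265,215). Shift needed: tool x −15.5 mm, y −37 mm.

Emit:
{"fn": "arm_command", "kwargs": {"series": [20, -0.8, -2, 0, 0, 20, -1.55, -3.7, 1, 0.2, 20, -1.55, -3.7, 4, 0.2, 20, -1.55, -3.7, 6.5, 0.2, 20, -1.55, -3.7, 8, 0.2]}}

```text
clock: 4.78
eef_pos: [491.9, -162.9, 68.5]
tool_rot: [3.141, -0.002, 2.957]
force: [-0.6, 0.7, -2.8]
width: 32.9
gripper_force: 62.3
```

Emit:
{"fn": "arm_command", "kwargs": {"series": [20, 0, 0, 0, 0, 20, 0, 0, 0, 0, 20, 0, 0, 0, 0, 20, 0, 0, 0, 0, 20, 0, 0, 0, 0]}}

```text
clock: 5.2
eef_pos: [493.7, -163.6, 71.7]
tool_rot: [-3.141, 0.002, 2.957]
force: [0.3, 0.4, -1.8]
width: 32.9
gripper_force: 62.3
```

```bash
python3 - w3 <<'E'
exec(open('look.py').read())
moves([])
z=X[...,2];ok=d>0;h,s_=hsv[...,0],hsv[...,1]
c0=np.array([491.6,-160.1])
k=(h<16)&(s_>110)&ok&(z>52)&(z<68)&(np.hypot(X[...,0]-c0[0],X[...,1]-c0[1])<80)
print('bar',rect(X[k]),np.median(z[k]))
r=ok&(h>12)&(h<32)&(s_>50)&(z>21)&(z<30)&(np.hypot(X[...,0]-523,X[...,1]+168)<110)
print('rim',rect(X[r]))
b=np.radians(79.5);ex=np.array([np.sin(b),-np.cos(b)]);ey=np.array([np.cos(b),np.sin(b)])
for n,P in(('bar',X[k]),('rim',X[r])):
    print(n,'x range',np.percentile(P[:,:2]@ex,[1,99]).round(1),'y range',np.percentile(P[:,:2]@ey,[1,99]).round(1))
E
```

```text
t 5.25 at [ 493.5 -163.6   71.5  169.4] w 32.8 F [-0.4  0.1 -1. ] q [ 0.29  0.69 -0.03  2.01  0.04  0.44  1.61]
bar (array([ 492.1, -162.1]), array([109.9,  45. ]), 78.7) 61.42797136983992
rim (array([ 508.2, -162.3]), array([136.2,  93.4]), 79.1)
bar x range [491.5 533.8] y range [-123.2  -16. ]
rim x range [482.9 572.7] y range [-134.     0.3]
```

View pics/w3.png

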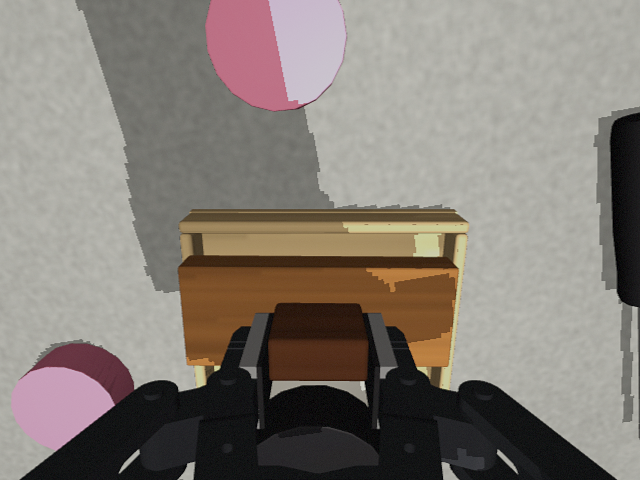

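The bar at (320,315) sits over the gap. It is centred to under a millimetre in x and 2.7 mm off along the wall, so I lower it with that correction.

Emit:
{"fn": "arm_command", "kwargs": {"series": [20, 0, 0.2, 0.8, -0.4, 20, 0, 0.2, 1.5, -0.4, 20, 0, 0.2, 2.2, -0.4, 20, 0, 0.2, 2.6, -0.4, 20, 0, 0.2, 2.9, -0.4]}}

```text
clock: 5.67
eef_pos: [492.6, -161.4, 40.4]
tool_rot: [3.141, -0.002, 2.964]
force: [0.1, 0.7, -1.6]
width: 32.7
gripper_force: 62.4
```

Emit:
{"fn": "arm_command", "kwargs": {"series": [20, 0, 0, 0.1, 0, 20, 0, 0, 0.2, 0, 20, 0, 0, 0.3, 0, 20, 0, 0, 0.35, 0, 20, 0, 0, 0.35, 0]}}

```text
clock: 6.08
eef_pos: [493.2, -161.5, 38.0]
tool_rot: [-3.142, 0.0, 2.964]
force: [-0.1, -0.2, -2.1]
width: 32.7
gripper_force: 62.4
```

Emit:
{"fn": "arm_command", "kwargs": {"series": [20, 0, 0, 0.05, 0, 20, 0, 0, 0.1, 0, 20, 0, 0, 0.15, 0, 20, 0, 0, 0.15, 0, 20, 0, 0, 0.15, 0]}}

```text
clock: 6.5
eef_pos: [493.5, -161.6, 37.6]
tool_rot: [-3.141, 0.001, 2.964]
force: [-1.8, -0.2, 7.0]
width: 32.8
gripper_force: 63.7
```

Emit:
{"fn": "arm_command", "kwargs": {"series": [60, 0, 0, 0, 0, 60, 0, 0, 0, 0, 60, 0, 0, 0, 0, 60, 0, 0, -1, 0, 60, 0, 0, -3, 0]}}

```text
clock: 6.92
eef_pos: [491.6, -161.0, 65.5]
tool_rot: [3.141, -0.004, 2.964]
force: [-0.1, -0.9, 0.5]
width: 51.3
gripper_force: 0.0
```

Emit:
{"fn": "arm_command", "kwargs": {"series": [100, 0, 0, -4, 0, 100, 0, 0, -8, 0, 100, -1, 0, -12, 0, 100, -3, 0, -13, 0, 100, -4, 0, -13, 0]}}

```text
clock: 7.33
eef_pos: [536.9, -169.6, 201.9]
tool_rot: [-3.141, 0.011, 2.964]
force: [0.5, -1.5, -0.1]
width: 85.3
gripper_force: 0.0
```

Emit:
{"fn": "arm_command", "kwargs": {"series": [100, 0, 0, 0, 0, 100, 0, 0, 0, 0, 100, 0, 0, 0, 0, 100, 0, 0, 0, 0, 100, 0, 0, 0, 0]}}

```text
clock: 7.75
eef_pos: [531.3, -168.4, 195.9]
tool_rot: [3.141, -0.002, 2.964]
force: [-0.2, 0.2, -0.2]
width: 85.5
gripper_force: 0.0
```

```bash
python3 - w4 <<'E'
exec(open('look.py').read())
z=X[...,2];ok=d>0;h,s_=hsv[...,0],hsv[...,1]
near=ok&(np.hypot(X[...,0]-523,X[...,1]+168)<110)
k=near&(h<16)&(s_>110)&(z>20)&(z<36);print('bar',rect(X[k]),np.percentile(z[k],[5,50,95]))
k=near&(s_<70)&(hsv[...,2]<90)&(z>86)&(z<98)&(np.hypot(X[...,0]-547,X[...,1]+176)<45)
print('cap',rect(X[k]),np.median(z[k]))
c=rect(X[k])[0]
k=near&(s_<60)&(hsv[...,2]>90)&(z>49)&(z<58);print('jartop',k.sum(),rect(X[k]))
moves([(c[0],c[1],66,129.5)])
E
```

```text
bar (array([ 489.1, -159.5]), array([109.6,  52.5]), 80.0) [25.94980196 27.1985254  28.45426059]
cap (array([ 546.5, -173.5]), array([57.6, 56.5]), 0.7) 91.46575752017395
jartop 1848 (array([ 546. , -173.8]), array([63.7, 62.8]), 79.4)
t 7.8 at [ 531.6 -168.4  195.9  169.8] w 85.8 F [-1.   0.5  0.7] q [ 0.28  0.54 -0.04  1.82  0.03  0.79  1.62]
[np.float64(-1.56), np.float64(-0.24), np.float64(12.99)] roll 40.3
```

View pics/w4.png

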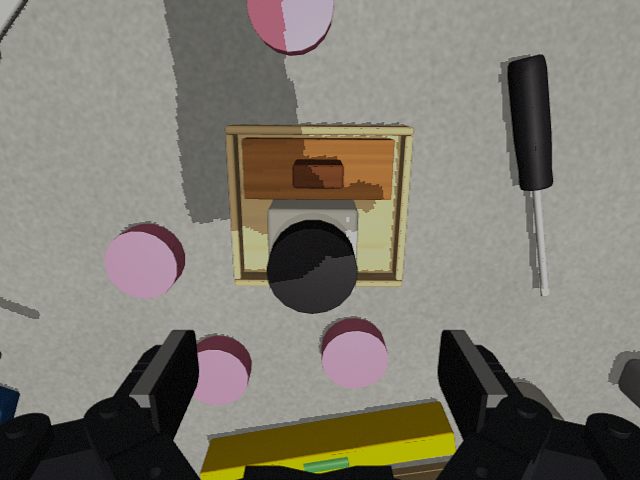

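The bar lies flat in the gap at (318,170), top at z≈27. The cap at (312,266) is at (546.5,−174). Now I turn the tool 40° clockwise for a run-up and descend onto the cap.

Emit:
{"fn": "arm_command", "kwargs": {"series": [100, -1.55, -0.2, 2, 7, 100, -1.55, -0.2, 2, 14, 100, -1.55, -0.2, 2, 21, 100, -1.55, -0.2, 2, 28, 100, -1.55, -0.2, 2, 35]}}

```text
clock: 8.22
eef_pos: [546.9, -173.2, 176.0]
tool_rot: [-3.141, -0.001, 2.347]
force: [-0.1, -0.2, -0.9]
width: 85.8
gripper_force: 0.0
```

Emit:
{"fn": "arm_command", "kwargs": {"series": [100, 0, 0, 2.5, 5, 100, 0, 0, 5.5, 5, 100, 0, 0, 7.5, 5, 100, 0, 0, 8.3, 5, 100, 0, 0, 8.3, 5]}}

```text
clock: 8.63
eef_pos: [545.7, -172.7, 91.5]
tool_rot: [-3.139, -0.004, 2.266]
force: [-0.0, 0.0, -0.5]
width: 85.6
gripper_force: 0.0
```

```bash
python3 -c "
from h import *
moves([(546.5,-174,58,129.5)])"
```

```text
t 8.63 at [ 545.7 -172.7   91.5  129.8] w 85.6 F [-0.   0.  -0.5] q [ 0.17  0.71  0.13  1.86 -0.15  0.59  1.1 ]
[np.float64(-0.15), np.float64(-0.02), np.float64(3.35)] roll 0.3
```

Emit:
{"fn": "arm_command", "kwargs": {"series": [100, -0.1, 0, 1.2, 0, 100, -0.1, 0, 2.4, 0, 100, -0.1, 0, 3.3, 0, 100, -0.1, 0, 3.3, 0, 100, -0.1, 0, 3.3, 0]}}

```text
clock: 9.05
eef_pos: [547.7, -174.0, 60.1]
tool_rot: [-3.141, -0.001, 2.266]
force: [-0.3, -0.2, -0.1]
width: 85.0
gripper_force: 0.0
```

Emit:
{"fn": "arm_command", "kwargs": {"series": [75, 0, 0, 0, 0, 45, 0, 0, 0, 0, 45, 0, 0, 0, 0, 45, 0, 0, 0, 0, 45, 0, 0, 0, 0]}}

```text
clock: 9.47
eef_pos: [548.2, -174.6, 61.4]
tool_rot: [3.141, 0.001, 2.266]
force: [-2.1, -0.9, 5.6]
width: 56.9
gripper_force: 62.5
```

```bash
python3 -c "
from h import *
from cell import monitor
moves([])
s=monitor.read_state();print(s['torque'],s['gripper_force'])"
```

```text
t 9.47 at [ 548.2 -174.6   61.4  129.8] w 56.9 F [-2.1 -0.9  5.6] q [ 0.18  0.76  0.12  1.87 -0.16  0.52  1.11]
[-0.15005176  0.3400996   0.0127035 ] 62.53782235085964
```

Emit:
{"fn": "arm_command", "kwargs": {"series": [45, 0, 0, 0, -4, 45, 0, 0, 0, -8, 45, 0, 0, 0, -12, 45, 0, 0, -0.02, -16, 45, 0, 0, -0.05, -20]}}

```text
clock: 9.88
eef_pos: [545.4, -176.0, 61.5]
tool_rot: [-3.139, -0.003, 2.613]
force: [-5.7, -3.4, 4.9]
width: 57.0
gripper_force: 63.1
```

```bash
cat >st.py <<'E'
from h import *
from cell import monitor
moves([])
s=monitor.read_state();print(np.round(s['torque'],2),s['gripper_force'])
E
python3 st.py
```

```text
t 9.88 at [ 545.4 -176.    61.5  149.7] w 57.0 F [-5.7 -3.4  4.9] q [ 0.24  0.76  0.03  1.87 -0.04  0.52  1.34]
[-0.62  1.15 -0.84] 63.052116483449936
```

Emit:
{"fn": "arm_command", "kwargs": {"series": [45, 0, 0, -0.02, -4, 45, 0, 0, -0.04, -8, 45, 0, 0, -0.06, -12, 45, 0, 0, -0.08, -16, 45, 0, 0, -0.1, -20]}}

```text
clock: 10.3
eef_pos: [545.4, -176.0, 62.2]
tool_rot: [-3.14, -0.004, 2.962]
force: [-5.3, -4.4, 3.6]
width: 56.7
gripper_force: 62.8
```

```bash
python3 st.py
```

```text
t 10.3 at [ 545.4 -176.    62.2  169.7] w 56.7 F [-5.3 -4.4  3.6] q [ 0.3   0.76 -0.06  1.86  0.09  0.53  1.57]
[-0.62  1.   -0.78] 62.82190404832363
```

Emit:
{"fn": "arm_command", "kwargs": {"series": [45, 0, 0, -0.02, -4, 45, 0, 0, -0.04, -8, 45, 0, 0, -0.06, -12, 45, 0, 0, -0.08, -16, 45, 0, 0, -0.08, -16]}}

```text
clock: 10.72
eef_pos: [545.4, -176.1, 62.8]
tool_rot: [-3.141, -0.004, -3.042]
force: [-4.7, -2.1, 2.5]
width: 57.0
gripper_force: 63.1
```

```bash
python3 st.py
```

```text
t 10.72 at [ 545.4 -176.1   62.8 -174.3] w 57.0 F [-4.7 -2.1  2.5] q [ 0.35  0.76 -0.13  1.86  0.18  0.54  1.76]
[-0.61  0.96 -0.69] 63.1027502194047
```

Emit:
{"fn": "arm_command", "kwargs": {"series": [45, 0, 0, -0.02, -3, 45, 0, 0, -0.03, -6, 45, 0, 0, -0.03, -8, 45, 0, 0, -0.03, -8, 45, 0, 0, -0.03, -8]}}

```text
clock: 11.13
eef_pos: [545.4, -176.0, 63.0]
tool_rot: [-3.141, -0.005, -2.905]
force: [-5.4, -2.5, 1.5]
width: 57.0
gripper_force: 63.2
```

```bash
python3 st.py
```

```text
t 11.13 at [ 545.4 -176.    63.  -166.5] w 57.0 F [-5.4 -2.5  1.5] q [ 0.37  0.76 -0.17  1.86  0.23  0.55  1.85]
[-0.65  0.93 -0.75] 63.212303929030895
```

```bash
python3 - w5 <<'E'
exec(open('look.py').read())
z=X[...,2];h,s_=hsv[...,0],hsv[...,1]
k=(d>0)&(s_<60)&(hsv[...,2]>60)&(z>48)&(z<58)&(np.hypot(X[...,0]-546,X[...,1]+175)<52);print('jartop',k.sum(),rect(X[k]) if k.sum()>20 else '')
a=[]
for n in("scene","side"):
    q,_=viewer.get_image(n)
    y,x=(225,180) if n=="scene" else (225,310)
    a.append(cv2.resize(q[y:y+110,x:x+140],(400,314),interpolation=2))
o=np.zeros((600,800,3),np.uint8);o[:314]=np.hstack(a);o[314:,:381]=cv2.resize(p,(381,286))
cv2.imwrite('pics/m5.png',o[...,::-1])
E
```

```text
jartop 6756 (array([ 534.1, -173.9]), array([64.1, 43.1]), 85.0)
```

View pics/m5.png

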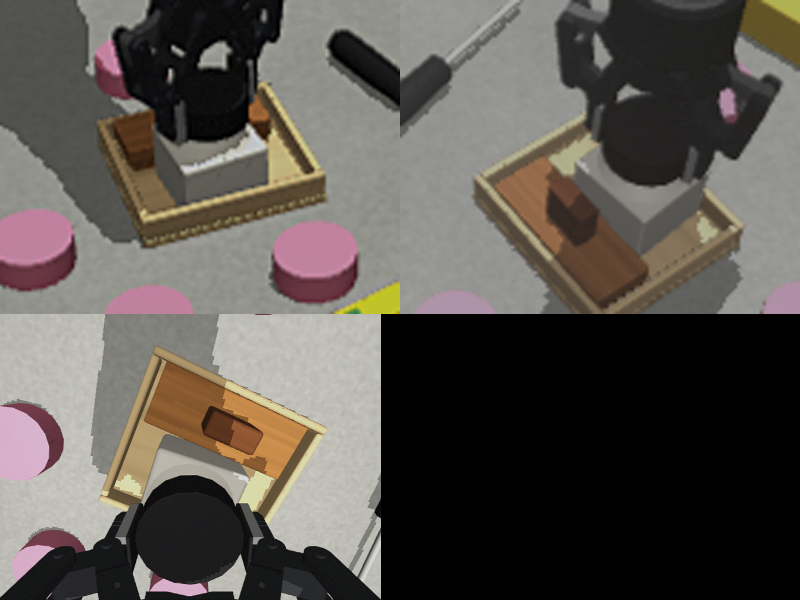

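Jar at (205,160) and (215,470) has turned about 6° CCW against the bar and is now braced. The cap is therefore about 58° turned relative to it. I'll continue about 10°.

Emit:
{"fn": "arm_command", "kwargs": {"series": [45, 0, 0, -0.02, -3, 45, 0, 0, -0.04, -6, 45, 0, 0, -0.05, -9, 45, 0, 0, -0.05, -10, 45, 0, 0, -0.05, -10]}}

```text
clock: 11.7
eef_pos: [545.4, -176.1, 63.4]
tool_rot: [3.141, -0.005, -2.73]
force: [-4.8, -1.9, 0.9]
width: 57.1
gripper_force: 63.4
```

```bash
python3 st.py
```

```text
t 11.7 at [ 545.4 -176.1   63.4 -156.4] w 57.1 F [-4.8 -1.9  0.9] q [ 0.4   0.76 -0.22  1.86  0.29  0.56  1.97]
[-0.6   0.84 -0.76] 63.40872757136822
```

Emit:
{"fn": "arm_command", "kwargs": {"series": [45, 0, 0, 0, -2, 45, 0, 0, 0, -4, 45, 0, 0, 0, -4, 45, 0, 0, 0, -4, 45, 0, 0, 0, -4]}}

```text
clock: 12.12
eef_pos: [545.4, -176.0, 63.4]
tool_rot: [3.141, -0.005, -2.661]
force: [-5.3, -2.8, 1.4]
width: 57.2
gripper_force: 63.4
```

```bash
python3 st.py; cat > capz.py <<'E'
exec(open('look.py').read())
z=X[...,2];h,s_=hsv[...,0],hsv[...,1];r=np.hypot(X[...,0]-545.5,X[...,1]+176)
k=(d>0)&(hsv[...,2]<70)&(z>85)&(r<26)&(z<150)
hst,e=np.histogram(z[k],np.arange(85,150,1));print('cap z hist',[(int(e[i]),int(hst[i])) for i in range(len(hst)) if hst[i]>80])
k=(d>0)&(s_<60)&(hsv[...,2]>60)&(z>48)&(z<70)&(r<52);print('jar top z',np.median(z[k]),rect(X[k]))
k=(d>0)&(h<16)&(s_>110)&(np.hypot(X[...,0]-491,X[...,1]+160)<60)&(z>20)&(z<40);print('bar top z',np.median(z[k]))
E
python3 capz.py w6
```

```text
t 12.12 at [ 545.4 -176.    63.4 -152.5] w 57.2 F [-5.3 -2.8  1.4] q [ 0.41  0.76 -0.24  1.86  0.31  0.56  2.02]
[-0.63  0.87 -0.69] 63.43267500400543
cap z hist [(91, 384), (92, 7683), (93, 9432), (94, 829), (135, 223), (136, 483), (137, 607), (138, 515), (139, 244), (140, 118), (141, 143), (142, 169), (143, 199), (144, 215), (145, 107)]
jar top z 53.51096095845946 (array([ 539.3, -174.8]), array([63.5, 53.3]), 84.6)
bar top z 27.251335478230388
```

```bash
python3 - <<'E'
from h import *
for n in('w4','w5','w6'):
    f=np.load(f'/tmp/{n}.npz');X=cloud(f['d'],f);hsv=cv2.cvtColor(f['p'],cv2.COLOR_RGB2HSV);z=X[...,2];d=f['d']
    r=np.hypot(X[...,0]-545.5,X[...,1]+175)
    c=(d>0)&(hsv[...,2]<70)&(z>88)&(z<98)&(r<24);j=(d>0)&(hsv[...,1]<60)&(hsv[...,2]>60)&(z>50)&(z<58)&(r<46)&(r>34)
    b=(d>0)&(hsv[...,0]<16)&(hsv[...,1]>110)&(np.hypot(X[...,0]-491,X[...,1]+160)<60)&(z>24)&(z<31)
    print(n,[(round(float(np.median(z[k])),2),int(k.sum())) for k in(c,j,b)])
E
```

```text
w4 [(91.47, 4252), (52.72, 531), (27.2, 7490)]
w5 [(92.73, 15516), (52.95, 2015), (27.22, 15900)]
w6 [(93.08, 15508), (52.95, 1981), (27.24, 16385)]
```

Emit:
{"fn": "arm_command", "kwargs": {"series": [45, 0, 0, -0.03, 0, 45, 0, 0, -0.06, 0, 45, 0, 0, -0.08, 0, 45, 0, 0, -0.08, 0, 45, 0, 0, -0.08, 0]}}

```text
clock: 12.58
eef_pos: [545.4, -176.0, 64.0]
tool_rot: [3.141, -0.005, -2.661]
force: [-3.0, -3.5, 0.1]
width: 56.6
gripper_force: 63.7
```

```bash
python3 st.py; python3 capz.py w7
```

```text
t 12.58 at [ 545.4 -176.    64.  -152.5] w 56.6 F [-3.  -3.5  0.1] q [ 0.41  0.76 -0.24  1.86  0.31  0.56  2.02]
[-0.69  0.76 -0.73] 63.65017756819725
cap z hist [(92, 1525), (93, 11128), (94, 5474), (95, 188), (135, 84), (136, 328), (137, 510), (138, 638), (139, 400), (140, 177), (141, 142), (142, 158), (143, 177), (144, 201), (145, 195)]
jar top z 53.532941393060824 (array([ 539.9, -174.6]), array([64. , 54.3]), 84.6)
bar top z 27.250470315817196
```

The cap rose 0.5 mm with the jar still, for a force change of only about 1 N. I'll keep lifting gently.

Emit:
{"fn": "arm_command", "kwargs": {"series": [45, 0, 0, -0.03, 0, 45, 0, 0, -0.06, 0, 45, 0, 0, -0.1, 0, 45, 0, 0, -0.1, 0, 45, 0, 0, -0.1, 0]}}

```text
clock: 13.05
eef_pos: [545.5, -176.0, 65.0]
tool_rot: [3.141, -0.005, -2.66]
force: [-4.6, -2.7, -0.7]
width: 57.2
gripper_force: 64.0
```

```bash
python3 st.py; python3 capz.py w8
```

```text
t 13.05 at [ 545.5 -176.    65.  -152.4] w 57.2 F [-4.6 -2.7 -0.7] q [ 0.41  0.76 -0.24  1.86  0.31  0.56  2.02]
[-0.74  0.8  -0.64] 64.00637425482273
cap z hist [(93, 1563), (94, 11232), (95, 5350), (96, 173), (137, 323), (138, 563), (139, 635), (140, 378), (141, 192), (142, 132), (143, 162), (144, 186), (145, 203), (146, 199)]
jar top z 53.6091630920515 (array([ 540.2, -174.9]), array([63.4, 54.9]), 84.6)
bar top z 27.26855124810819
```

Emit:
{"fn": "arm_command", "kwargs": {"series": [45, 0, 0, -0.06, 0, 45, 0, 0, -0.12, 0, 45, 0, 0, -0.18, 0, 45, 0, 0, -0.24, 0, 45, 0, 0, -0.3, 0]}}

```text
clock: 13.52
eef_pos: [547.4, -174.4, 68.3]
tool_rot: [3.141, -0.001, -2.656]
force: [-1.9, -1.8, -1.1]
width: 56.7
gripper_force: 64.4
```

```bash
python3 st.py; python3 capz.py w9
```

```text
t 13.52 at [ 547.4 -174.4   68.3 -152.2] w 56.7 F [-1.9 -1.8 -1.1] q [ 0.41  0.76 -0.24  1.86  0.31  0.57  2.03]
[-0.39  0.54 -0.06] 64.42209530621767
cap z hist [(85, 93), (86, 90), (87, 93), (88, 84), (89, 93), (90, 104), (91, 102), (92, 107), (93, 111), (94, 99), (95, 119), (96, 638), (97, 8420), (98, 8985), (99, 632), (139, 81), (140, 315), (141, 540), (142, 660), (143, 583), (144, 276), (145, 206), (146, 211), (147, 253), (148, 274)]
jar top z 55.05789118932992 (array([ 543.6, -173.9]), array([63.4, 60. ]), 83.7)
bar top z 27.23037544187232
```

Emit:
{"fn": "arm_command", "kwargs": {"series": [45, 0, 0, -0.2, 0, 45, 0, 0, -0.4, 0, 45, 0, 0, -0.6, 0, 45, 0, 0, -0.8, 0, 45, 0, 0, -1, 0]}}

```text
clock: 13.98
eef_pos: [549.1, -173.3, 78.6]
tool_rot: [-3.141, 0.002, -2.655]
force: [0.7, -0.4, -3.9]
width: 57.0
gripper_force: 64.7
```

```bash
python3 st.py; sed -i 's/(z<70)&(r<52)/(z<58)\&(r<52)\&(r>34)/' capz.py; python3 capz.py w10
```

```text
t 13.98 at [ 549.1 -173.3   78.6 -152.1] w 57.0 F [ 0.7 -0.4 -3.9] q [ 0.42  0.74 -0.25  1.85  0.3   0.59  2.03]
[-0.01 -0.1   0.02] 64.66732766479254
cap z hist [(86, 113), (87, 113), (88, 111), (89, 128), (90, 131), (91, 115), (92, 121), (93, 143), (94, 132), (95, 127), (96, 154), (97, 152), (98, 136), (99, 160), (100, 152), (101, 141), (102, 158), (103, 174), (104, 154), (105, 186), (106, 405), (107, 6033), (108, 10499), (109, 1441), (148, 85)]
jar top z 56.30211341296812 (array([ 546.2, -171.5]), array([63.7, 64.5]), 78.8)
bar top z 27.22222263642113
```

```bash
python3 - <<'E'
from h import *
for n in('w8','w9','w10'):
    f=np.load(f'/tmp/{n}.npz');X=cloud(f['d'],f);hsv=cv2.cvtColor(f['p'],cv2.COLOR_RGB2HSV);z=X[...,2];d=f['d']
    r=np.hypot(X[...,0]-545.5,X[...,1]+175)
    j=(d>0)&(hsv[...,1]<60)&(hsv[...,2]>60)&(z>44)&(z<100)&(r<60)
    h,e=np.histogram(z[j],np.arange(44,100,1));print(n,[(int(e[i]),int(h[i])) for i in range(56) if h[i]>60])
E
python3 - <<'E'
import sys;sys.path.insert(0,'.')
import os;os.chdir('.')
import numpy as np,cv2
from cell import viewer
a=[]
for n in("scene","side"):
    q,_=viewer.get_image(n)
    y,x=(225,180) if n=="scene" else (225,310)
    a.append(cv2.resize(q[y:y+110,x:x+140],(400,314),interpolation=2))
o=np.zeros((600,800,3),np.uint8);o[:314]=np.hstack(a);o[314:,:381]=cv2.resize(np.load('/tmp/w10.npz')['p'],(381,286))
cv2.imwrite('pics/m10.png',o[...,::-1])
E
```

```text
Traceback (most recent call last):
IndexError: index 55 is out of bounds for axis 0 with size 55
```

View pics/m10.png

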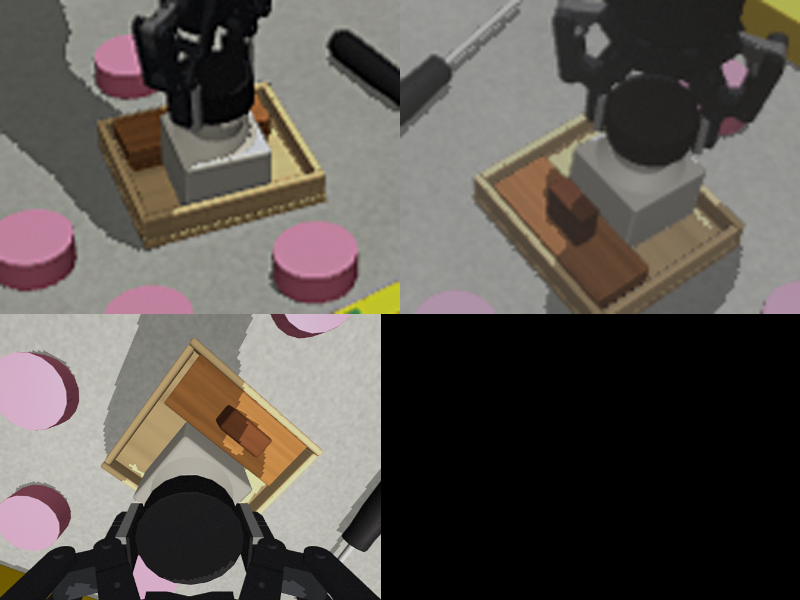

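```bash
python3 - <<'E'
from h import *
for n in('w7','w8','w9','w10'):
    f=np.load(f'/tmp/{n}.npz');X=cloud(f['d'],f);hsv=cv2.cvtColor(f['p'],cv2.COLOR_RGB2HSV);z=X[...,2];d=f['d']
    r=np.hypot(X[...,0]-545.5,X[...,1]+175)
    j=(d>0)&(hsv[...,1]<60)&(hsv[...,2]>60)&(z>44)&(z<100)&(r<60)
    h,e=np.histogram(z[j],np.arange(44,101,1));print(n,[(int(e[i]),int(h[i])) for i in range(56) if h[i]>60])
    p=j&(z<63)&(r>24);A=np.c_[X[p][:,:2]-[545,-175],np.ones(p.sum())]
    for _ in range(3):
        c=np.linalg.lstsq(A,X[p][:,2],rcond=None)[0];k=abs(A@c-X[p][:,2])<1.5;A=A[k];q=np.flatnonzero(p)[k];p=np.zeros_like(p);p.flat[q]=True
    print(c.round(3),p.sum())
E
```

```text
w7 [(44, 100), (45, 104), (46, 111), (47, 110), (48, 111), (49, 134), (50, 272), (51, 481), (52, 1308), (53, 2136), (54, 956), (55, 583), (56, 448), (57, 381), (58, 189), (92, 74), (93, 93), (94, 80), (95, 71), (97, 84), (98, 66), (99, 68)]
[1.9000e-02 1.0000e-03 5.3794e+01] 4253
w8 [(44, 105), (45, 108), (46, 99), (47, 102), (48, 104), (49, 132), (50, 254), (51, 473), (52, 1229), (53, 2174), (54, 1023), (55, 563), (56, 480), (57, 396), (58, 234), (59, 86), (92, 64), (93, 81), (94, 97), (95, 71), (96, 64), (97, 69), (98, 66), (99, 63)]
[2.0000e-02 1.0000e-03 5.3888e+01] 4257
w9 [(44, 123), (45, 100), (46, 103), (47, 123), (48, 115), (49, 125), (50, 127), (51, 190), (52, 394), (53, 976), (54, 1933), (55, 1537), (56, 687), (57, 550), (58, 466), (59, 425), (60, 289), (61, 121), (97, 104), (98, 95), (99, 68)]
[-7.0000e-03 -7.0000e-03  5.4447e+01] 4128
w10 [(44, 104), (45, 114), (46, 119), (47, 115), (48, 122), (49, 126), (50, 116), (51, 146), (52, 200), (53, 326), (54, 559), (55, 566), (56, 849), (57, 1743), (58, 1348), (59, 647), (60, 522), (61, 480), (62, 411), (63, 394), (64, 271), (65, 171)]
[-3.9000e-02  2.3000e-02  5.5858e+01] 2963
```

The wrist crop at (190,470) and the plane fit show the jar tipped about 2° and dragged up about 4 mm. The cap is off the thread, but the tool sprang about 4.5 mm sideways and is binding on the neck. To fix this I lower 6 mm, re-centre by the inverse of that jump, and re-lift.

Emit:
{"fn": "arm_command", "kwargs": {"series": [45, 0, 0, 0.3, 0, 45, 0.15, 0, 0.5, 0, 45, 0.3, -0.05, 0.6, 0, 45, 0.45, -0.07, 0.6, 0, 45, 0.45, -0.07, 0.6, 0]}}

```text
clock: 14.55
eef_pos: [545.0, -176.2, 72.5]
tool_rot: [3.142, 0.001, -2.656]
force: [-0.8, 1.5, -0.3]
width: 56.9
gripper_force: 65.0
```

```bash
cat > jar.py <<'E'
exec(open('look.py').read())
exec(open('st.py').read())
z=X[...,2];r=np.hypot(X[...,0]-545.5,X[...,1]+175)
j=(d>0)&(hsv[...,1]<60)&(hsv[...,2]>60)&(z>44)&(z<66)&(r<60)
hh,e=np.histogram(z[j],np.arange(44,67,.5));i=hh.argmax();print('jar top mode',e[i],hh[i-3:i+4])
p=j&(abs(z-e[i])<2.5)&(r>24);print('rect',rect(X[p]))
A=np.c_[X[p][:,:2]-[545,-175],np.ones(p.sum())];print('plane',np.linalg.lstsq(A,X[p][:,2],rcond=None)[0].round(3))
k=(d>0)&(hsv[...,2]<70)&(z>88)&(z<150)&(r<26);hh,e=np.histogram(z[k],np.arange(88,150,.5));print('cap top',e[hh.argmax()])
E
python3 jar.py w11
```

```text
t 14.6 at [ 544.9 -176.3   72.5 -152.2] w 57.0 F [-0.5  2.5 -0.3] q [ 0.42  0.75 -0.25  1.86  0.31  0.57  2.03]
[ 0.67  0.01 -0.01] 65.03194704651833
jar top mode 53.0 [ 290  490  764 1058  910  652  393]
rect (array([ 543.5, -173.8]), array([63.7, 61.8]), 79.3)
plane [7.0000e-03 1.3000e-02 5.3507e+01]
cap top 102.0
```

Jar is standing flat again. I'll trim +y 1.5 mm to null the side force, then lift in small steps.

Emit:
{"fn": "arm_command", "kwargs": {"series": [45, -0.07, 0.13, 0, 0, 45, -0.07, 0.13, 0, 0, 45, -0.07, 0.13, 0, 0, 45, -0.07, 0.13, -0.1, 0, 45, -0.07, 0.13, -0.2, 0]}}

```text
clock: 15.02
eef_pos: [544.6, -175.6, 74.3]
tool_rot: [-3.141, 0.0, -2.656]
force: [0.2, 1.0, -4.9]
width: 56.9
gripper_force: 64.7
```

```bash
python3 jar.py w12
```

```text
t 15.07 at [ 544.3 -175.8   74.4 -152.2] w 57.0 F [ 1.2 -0.6 -4.6] q [ 0.42  0.74 -0.25  1.86  0.31  0.57  2.03]
[ 0.09 -0.17  0.01] 64.70745373517275
jar top mode 53.0 [ 260  517  909 1161  884  533  316]
rect (array([ 543.4, -173.6]), array([63.7, 62.2]), 79.3)
plane [2.000e-03 3.000e-03 5.328e+01]
cap top 104.0
```

Emit:
{"fn": "arm_command", "kwargs": {"series": [45, 0, 0, -0.06, 0, 45, 0, 0, -0.12, 0, 45, 0, 0, -0.18, 0, 45, 0, 0, -0.24, 0, 45, 0, 0, -0.3, 0]}}

```text
clock: 15.48
eef_pos: [543.1, -175.9, 77.4]
tool_rot: [3.141, -0.003, -2.656]
force: [-2.8, -1.5, -0.3]
width: 56.9
gripper_force: 65.1
```

```bash
python3 jar.py w13
```

```text
t 15.53 at [ 543.2 -176.    77.6 -152.2] w 56.7 F [-2.6 -0.1 -1. ] q [ 0.42  0.74 -0.25  1.86  0.31  0.58  2.03]
[-0.25  0.56  0.06] 65.15343256294727
jar top mode 53.5 [249 452 724 963 949 680 392]
rect (array([ 543.3, -173.4]), array([63.5, 63.2]), 78.3)
plane [-9.0000e-03  4.0000e-03  5.3671e+01]
cap top 107.0
```

Emit:
{"fn": "arm_command", "kwargs": {"series": [45, 0.1, 0.05, 0, 0, 45, 0.13, 0.07, -0.1, 0, 45, 0.13, 0.07, -0.2, 0, 45, 0.13, 0.07, -0.3, 0, 45, 0.13, 0.07, -0.4, 0]}}

```text
clock: 15.95
eef_pos: [544.0, -175.0, 81.9]
tool_rot: [-3.141, 0.002, -2.656]
force: [0.5, -0.1, -0.8]
width: 57.0
gripper_force: 65.1
```

```bash
python3 jar.py w14
```

```text
t 16.0 at [ 544.  -175.    82.  -152.2] w 57.1 F [ 0.2 -1.4 -0.3] q [ 0.42  0.73 -0.25  1.86  0.3   0.59  2.04]
[0.02 0.03 0.02] 65.14476422220469
jar top mode 53.0 [ 283  607  966 1098  820  489  291]
rect (array([ 543. , -173.3]), array([63.7, 63.8]), 78.1)
plane [5.0000e-03 3.0000e-03 5.3257e+01]
cap top 111.5
```

The cap is free with no side load, and the jar is standing. Final straight lift of 18 mm.

Emit:
{"fn": "arm_command", "kwargs": {"series": [45, 0, 0, -0.3, 0, 45, 0, 0, -0.7, 0, 45, 0, 0, -1.2, 0, 45, 0, 0, -1.6, 0, 45, 0, 0, -1.8, 0]}}

```text
clock: 16.42
eef_pos: [543.4, -175.4, 100.3]
tool_rot: [-3.141, 0.001, -2.656]
force: [-0.6, -0.0, -0.4]
width: 57.0
gripper_force: 65.1
```

Emit:
{"fn": "arm_command", "kwargs": {"series": [45, 0, 0, 0, 0, 45, 0, 0, 0, 0, 45, 0, 0, 0, 0, 45, 0, 0, 0, 0, 45, 0, 0, 0, 0]}}

```text
clock: 16.83
eef_pos: [542.8, -175.2, 99.2]
tool_rot: [3.141, -0.0, -2.656]
force: [0.5, -0.2, -0.4]
width: 56.9
gripper_force: 65.1
```

```bash
python3 jar.py w15; python3 - <<'E'
from h import *
from cell import viewer
a=[]
for n in("scene","side"):
    q,_=viewer.get_image(n)
    y,x=(205,180) if n=="scene" else (205,310)
    a.append(cv2.resize(q[y:y+130,x:x+140],(400,371),interpolation=2))
o=np.zeros((600,800,3),np.uint8);o[:371]=np.hstack(a);o[371:,:305]=cv2.resize(np.load('/tmp/w15.npz')['p'],(305,229))
cv2.imwrite('pics/m15.png',o[...,::-1])
E
```

```text
t 16.88 at [ 542.8 -175.2   99.2 -152.2] w 56.6 F [-0.4 -0.7 -0.5] q [ 0.43  0.7  -0.26  1.85  0.29  0.62  2.05]
[ 0.06  0.04 -0.  ] 65.1446382701397
jar top mode 53.0 [271 498 838 944 741 421 307]
rect (array([ 542.8, -173.3]), array([63.7, 63.5]), 78.4)
plane [6.0000e-03 4.0000e-03 5.3328e+01]
cap top 128.5
```

View pics/m15.png

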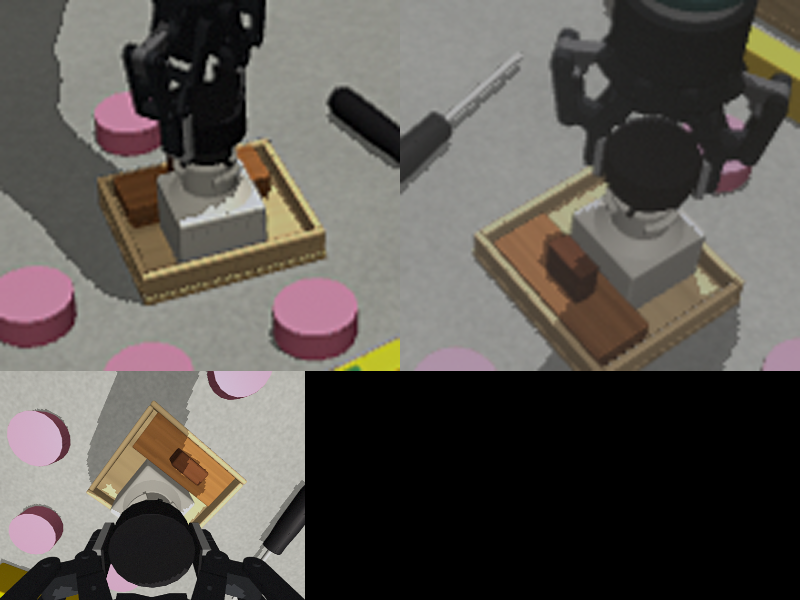

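The picture shows the cap held level at (205,140) / (655,165), about 18 mm clear above the open neck at (210,185). The jar stands flat in the tray, the bar lies flat in the gap, and nothing else has moved. Handing in.

```bash
python3 -c "
from cell import workorder
print(workorder.finish_job())"
```

```text
the job is handed in; nothing more can be done
None
```

Job handed in at about 17 s: the bar lies flat in the gap and the unscrewed cap is held level about 18 mm above the mouth, but on the first lift the cap bound on the neck and dragged the jar up about 4 mm, so I set it back down flat and re-lifted cleanly.

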